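# Stack the empty stack-nest bin on the bin of brass pins

## Robot

A 6-joint arm with a two-finger parallel gripper is mounted at the origin on the work surface; the furniture and walls round the work are solid. World frame = base frame: x ahead of the robot, y to its left, z up, the work surface at z = 0. Lengths are in mm, angles in rad, forces in N, time in s.
With the tool pointing down it reaches from about 300 to 950 mm from the base axis. Payload 3.1 kg.
Tool frame: the origin (TCP) lies at the very end of the fingers, on their centre line; the grasp point (between the pads) lies 19 mm behind it; z points along the fingers, y is the line along which they close (so a half turn about z gives the same grasp; the last joint's range is limited). The gripper opens to 85 mm and grips with 20 to 120 N. Pads are 22 mm wide; open, the fingers measure 114 mm over their backs; the gripper's body (76 mm by 85 mm) begins 54 mm behind the grasp point. The pads swing forward as they close: fully open they stand 13 mm farther back than shut.
Start: joints at [-1.231, 0.308, 1.634, -0, 1.2, -0.07], TCP at [248.991, -573.267, 231.272] pointing down, gripper open.
Joint ranges: [-3.06, 3.06], [-0.79, 1.96], [0.05, 2.63], [-1.19, 4.34], [0.05, 2.64], [-2.94, 2.94]. Speed limits (rad/s): [2.79, 2.79, 3.14, 3.14, 3.14, 3.14].

## Interface

Orientations are given as [roll, pitch, yaw] about the fixed x, y, z axes, in that order (R = Rz(yaw) Ry(pitch) Rx(roll)).
In Python, from cell import arm gives the robot as it stands.
- The arm moves only by the tool carry_out, never from a script. Its argument "moves" is a list that holds one entry, the list of rows, each a list of 7 numbers: the shift along the tool's x, y, z in units of 0.5 m (1.0 is 0.5 m), then the turn, a rotation vector about the tool's x, y, z in units of 60 degrees (1.0 is 60 degrees), then the opening, from -1 (shut) to 1 (fully open). In form: [[[dx, dy, dz, wx, wy, wz, fingers], ...]]. A call has 1 to 5 rows; each row shifts and turns the commanded pose from where the row before left it, along the tool's axes as they then stand; what a row does not reach is not made up. A row lasts 1/10 s, in which the tool goes at most 50 mm and 8.59 degrees, less where a joint would pass 70% of its speed; a pose out of reach is approached as far as the arm can. A call with a number of a shift or a turn outside -1 to 1 is refused whole. A call with a gripper value outside its range is refused whole. The fingers move at their own pace and stop on an object; "squeeze" is the grip in N (left out, the last holds). Time passes only in rows, so rows that do not move let the fingers close. It gives the time, the measured TCP pose, the force, the opening and the grip force at its end, in the units of the state.
- arm.get_state(): the state, without advancing time (a new reading comes with each control period).
- arm.read_camera(name): name is "scene" or "top" or "wrist"; returns the picture (480x640x3 uint8, blue, green, red); there is no depth.
- arm.get_calibration(name): a dict with "fx", "fy", "cx", "cy" (pixels), "dist" ([k1, k2, p1, p2, k3] as OpenCV has them; the pictures are not rectified), "R" (3x3) and "t" (3): a world point X has camera coordinates R X + t. Camera axes: x right, y down, z forward; pixel columns grow to the right and rows downward; lengths in mm; the calibration is good to about 2 mm. A picture is of the moment at which its call begins: read the wrist's pose just before it. get_calibration takes no time and is no camera call; for the wrist camera it gives the pose at the moment of the call.
- arm.job_done(): hands the job in; it is judged then, once.
The state is a dict: "clock": time; "qpos": joint angles; "qd": joint speeds; "tau": joint torques, N m; "ee_pos": TCP position; "tool_rot": TCP orientation; "wrist_force": force on the tool from outside, world axes, zero at the start; "moment": the same for the moment, N m; "grip_width": finger opening in mm; "finger_force": force on a finger pad.
Only numpy, scipy, OpenCV 4.12 (cv2) and the standard library are available. Lean on these libraries where they do the work, as an engineer would, in place of code of your own. Each camera call takes 0.05 s, during which the arm holds its last target. There are 200 camera calls.

## Task

Put the empty green bin on top of the green bin that holds the brass pins. Turn it so that the two yellow ends face opposite ways: then it rests level on the ledges inside the lower bin, clear of the pins, instead of nesting down onto them. Let go of it there; leave the bin of pins standing where it is and do not disturb the blue tray of bolts.

Things in the scene. Friction and masses are not known exactly. Their poses are not given: they have to be found in the camera images.
- empty_bin_center (a point): Centre, 26 mm above the underside, of the loose empty green bin (about 0.18 kg): 104 mm long (its x axis), 66 mm wide (y), 52 mm high. Its top 16 mm is an upright rim band, 104 x 66 mm outside: grip it across the 66 mm width at mid length, some 16 mm above this centre. Below the band the walls taper to a 78 x 40 mm floor. +x points to the end whose rim is yellow.
- empty_bin_marked_end (a point): Middle of the yellow end rim of the empty bin: 50 mm from its centre along its +x, 44 mm above its underside. Put in with the yellow ends opposite, the bin's floor stands on the lower bin's ledges (centres 38 mm apart in height); with the yellow ends the same way it would slide past the ledges and sink in onto the pins.
- full_bin_center (a point): Centre, 26 mm above the underside, of the green bin holding brass pins (about 0.8 kg, loose on the bench): same make, size and axes (104 x 66 x 52 mm, +x to its yellow end). Four ledges inside it lie 14 mm below its rim, 38 mm above its underside. Its rim opening flares to 101 x 63 mm, so the other bin's 78 x 40 mm floor enters with about 10 mm to spare on each side.
- parts_tray: Bystander: open blue tray with bolts, 85 x 126 x 32 mm, origin at the underside near its middle. Not to be disturbed.

How it is judged:
By the outcome, as a careful person would: the job done as asked, in the order asked, and still so for the second after the job is handed in, with the robot touching nothing.
It also fails if it takes over 35 s, if anything falls off the work surface, if the arm or the gripper's body presses on something with over 40 N, if the wrist force passes 120 N, or if a joint passes its speed limit or range.

## Working session

There is one attempt and no reset: what is moved stays moved. The work goes in short steps, Python scripts to look and compute and a tool call to move; the robot and the scene stay as the last step left them, time stands still between calls to the robot, and variables do not carry over. Pictures are saved under pics/ and viewed, at most 10 in all, crops included, and the job is handed in when it is done.

Besides the shell and the picture viewer there is one more tool, called after "Call:" as name([rows], argument=value, ...), one row to a line, values as JSON. carry_out: Moves the arm, as the interface text tells. Shifts and turns lie within -1 to 1; 1 stands for 0.5 m of shift or 60 degrees of turn. Its arguments: {"type":"object","properties":{"moves":{"type":"array","items":{"type":"array","items":{"type":"array","items":{"type":"number"}}}},"squeeze":{"type":"number"}},"required":["moves"]}

```bash
mkdir -p pics; ls; python3 - <<'E'
from cell import arm
import cv2
for n in("scene","top"):
    cv2.imwrite(f"pics/{n}1.png",arm.read_camera(n)); c=arm.get_calibration(n); print(n,c)
print(arm.get_state())
E
```

```text
pics
scene {'fx': 580.144451338896, 'fy': 580.144451338896, 'cx': 323.86961472254785, 'cy': 241.72483383273246, 'dist': array([-0.07927132,  0.        ,  0.        ,  0.        ,  0.        ]), 'R': array([[ 0.00589636,  0.99991365,  0.01174435],
       [ 0.59238385,  0.00596925, -0.80563375],
       [-0.80563429,  0.01170747, -0.5922975 ]]), 't': array([ 314.37656939, -202.54498641, 1258.52732256])}
top {'fx': 525.7843402056311, 'fy': 525.7843402056311, 'cx': 324.6107255978898, 'cy': 235.01594216083026, 'dist': array([-0.1281514,  0.       ,  0.       ,  0.       ,  0.       ]), 'R': array([[-0.02542406, -0.99937944, -0.02437919],
       [-0.99674148,  0.02720933, -0.07593469],
       [ 0.07655091,  0.02236918, -0.99681472]]), 't': array([-278.25209923,  455.99849315,  882.84822867])}
{'clock': 0.1, 'qpos': array([-1.23072121e+00,  3.08951679e-01,  1.63504673e+00,  7.36534439e-06,
        1.19968623e+00, -6.96806512e-02]), 'qd': array([-0.00047335, -0.00403557, -0.00550252, -0.00130125, -0.00082983,
       -0.00071304]), 'tau': array([-8.05358304e-04, -4.16406083e+01, -2.77645665e+01, -1.35035434e-04,
        4.00069199e-03,  1.53820130e-07]), 'ee_pos': array([ 248.73272463, -572.5708256 ,  230.14685497]), 'tool_rot': array([-3.13950622e+00, -1.52494944e-04,  4.09752931e-01]), 'wrist_force': array([-1.00494231,  0.29750598, -0.22201452]), 'moment': array([ 0.02873344,  0.05011136, -0.01801242]), 'finger_force': 0.0, 'grip_width': 85.32828005782282}
```

View pics/top1.png

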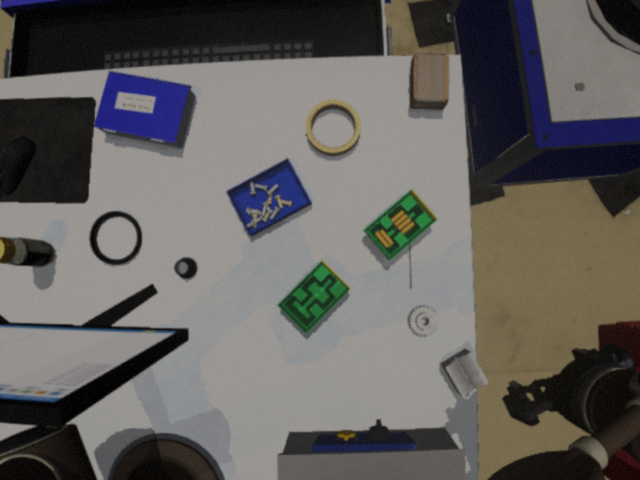

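View pics/scene1.png

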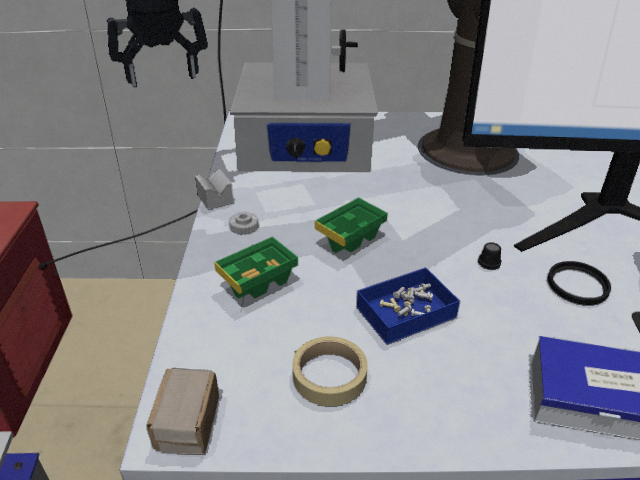

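The top view shows the empty bin at about (314,298) and the pin bin at about (400,225). In the scene view both yellow ends face the same way (-y/+x), so the empty bin needs about a half turn. I'll enlarge both for the rim corners.

```bash
python3 - <<'E'
import cv2
i=cv2.imread("pics/top1.png")[180:345,260:450]
cv2.imwrite("pics/c1.png",cv2.resize(i,None,fx=4,fy=3.6363,interpolation=cv2.INTER_CUBIC) if 0 else cv2.resize(i,None,fx=3.6,fy=3.6,interpolation=cv2.INTER_CUBIC))
E
```

```text
(no output)
```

View pics/c1.png

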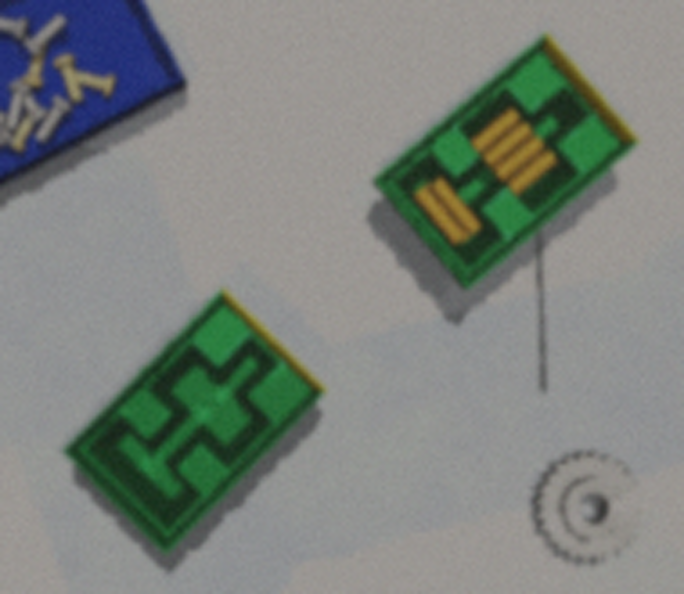

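```bash
cat >h.py <<'E'
from cell import arm
import cv2, numpy as np
from scipy.spatial.transform import Rotation as Ro
def world(c,px,z):
    K=np.array([[c['fx'],0,c['cx']],[0,c['fy'],c['cy']],[0,0,1]])
    n=cv2.undistortPoints(np.array(px,float).reshape(-1,1,2),K,c['dist'])[:,0]
    d=np.c_[n,np.ones(len(n))]@c['R']; o=-c['R'].T@c['t']
    return o+d*((z-o[2])/d[:,2])[:,None]
def rect(P):  # yellow, yellow, far, far
    x=(P[0]+P[1]-P[2]-P[3])/2; return P.mean(0)[:2],np.arctan2(x[1],x[0]),np.hypot(*x[:2]),np.linalg.norm((P[0]+P[3]-P[1]-P[2])/2)
def need(pos,yaw):  # shift (units) and turn (units) in tool axes
    s=arm.get_state(); R=Ro.from_euler('xyz',s['tool_rot']); T=Ro.from_euler('xyz',[np.pi,0,yaw])
    print('at',s['ee_pos'].round(1),s['tool_rot'].round(4),'q',s['qpos'].round(2),'F',s['wrist_force'].round(1),s['clock'])
    print('shift',(R.inv().apply(np.array(pos)-s['ee_pos'])/500).round(4),'turn',((R.inv()*T).as_rotvec()/np.radians(60)).round(4))
E
python3 - <<'E'
from h import *
c=arm.get_calibration('top')
for p in ([(547,36),(636,142),(465,287),(375,181)],[(223,292),(323,390),(167,550),(67,452)]):
    r=rect(world(c,np.array(p)/3.6+[260,180]-.4,52)); print(r)
    q1=np.arctan2(r[0][1],r[0][0]); print('q6 for yaw=a', q1+np.pi/2-r[1])
    
need([*r[0],150],r[1])
E
```

```text
(array([ 459.68581649, -414.99141228]), np.float64(-0.8989659909455147), np.float64(102.8437949512188), np.float64(62.927744540838994))
q6 for yaw=a 1.735417919319271
(array([ 345.99431416, -270.86145892]), np.float64(-0.7985803958188346), np.float64(100.71810966235087), np.float64(63.068772579084914))
q6 for yaw=a 1.7051812693562731
at [ 248.7 -572.6  230.1] [-3.1395e+00 -2.0000e-04  4.0980e-01] q [-1.23  0.31  1.64  0.    1.2  -0.07] F [-1.   0.3 -0.2] 0.1
shift [ 0.4188 -0.4756  0.1614] turn [-1.8000e-03  1.1000e-03  1.1539e+00]
```

```bash
python3 - <<'E'
from h import *
c=arm.get_calibration('scene')
print(world(c,[(237,168),(372,170),(420,150),(516,150)],0).round(), world(c,[(236,112),(375,113)],80).round(),world(c,[(276,92),(330,92)],100).round())
print(world(c,[(360,308),(383,341),(460,302),(425,271)],25).round())
E
```

```text
[[  94. -492.    0.]
 [  98. -217.    0.]
 [   8. -106.    0.]
 [   1.  107.    0.]] [[  -3. -499.   80.]
 [  -3. -208.   80.]] [[ -64. -419.  100.]
 [ -66. -302.  100.]]
[[ 535. -267.   25.]
 [ 598. -241.   25.]
 [ 522. -124.   25.]
 [ 452. -164.   25.]]
```

Call:
carry_out([
  [[0.06,-0.068,0.02,0,0,0,1],[0.06,-0.068,0.02,0,0,0,1],[0.06,-0.068,0.02,0,0,0,1],[0.06,-0.068,0.02,0,0,0,1],[0.06,-0.068,0.02,0,0,0,1]],
], squeeze=40)

```text
clock: 0.6
ee_pos: [318.8, -355.6, 180.5]
tool_rot: [-3.141, -0.0, 0.409]
wrist_force: [0.7, -0.7, -0.4]
grip_width: 85.3
finger_force: 0.0
```

Call:
carry_out([
  [[0.06,-0.068,0.02,0,0,0,1],[0.06,-0.068,0.02,0,0,0,1],[0,0,0,0,0,0.14,1],[0,0,0,0,0,0.14,1],[0,0,0,0,0,0.14,1]],
])

```text
clock: 1.1
ee_pos: [346.7, -270.3, 160.8]
tool_rot: [-3.141, 0.001, -0.035]
wrist_force: [0.9, -0.0, -0.2]
grip_width: 85.3
finger_force: 0.0
```

Call:
carry_out([
  [[0,0,0,0,0,0.14,1],[0,0,0,0,0,0.14,1],[0,0,0,0,0,0.14,1],[0,0,0,0,0,0.14,1],[0,0,0,0,0,0.14,1]],
])

```text
clock: 1.6
ee_pos: [346.5, -271.0, 160.9]
tool_rot: [-3.142, 0.001, -0.769]
wrist_force: [-0.8, 0.0, -0.3]
grip_width: 85.2
finger_force: 0.0
```

Call:
carry_out([
  [[0,0,0,0,0,0.03,1],[0,0,0,0,0,0,1]],
])

```text
clock: 1.8
ee_pos: [346.5, -271.0, 160.9]
tool_rot: [3.142, 0.001, -0.794]
wrist_force: [-0.0, -0.1, 0.5]
grip_width: 85.3
finger_force: 0.0
```

```bash
python3 - <<'E'
from h import *
import json
need([346,-271,100],-.7986)
c=arm.get_calibration('wrist'); im=arm.read_camera('wrist'); cv2.imwrite('pics/w1.png',im)
import pickle; pickle.dump(c,open('w1.pkl','wb'))
E
```

```text
at [ 346.5 -271.   160.9] [ 3.1416e+00  8.0000e-04 -7.9430e-01] q [-0.76  0.03  2.11  0.    0.99  1.6 ] F [-0.  -0.1  0.5] 1.8
shift [-0.0006  0.0007  0.1218] turn [0.     0.0008 0.0041]
```

View pics/w1.png

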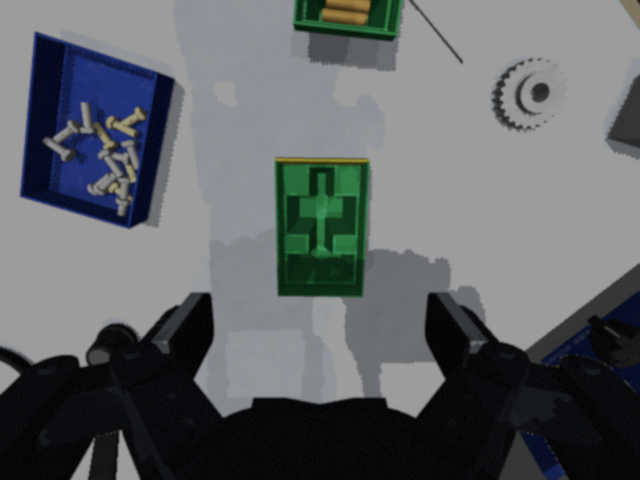

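The wrist view shows the empty bin's rim at about (275,157), (369,158), (363,296) and (278,296), with its yellow end away from the gripper.

```bash
python3 - <<'E'
from h import *
import pickle
c=pickle.load(open('w1.pkl','rb'))
r=rect(world(c,[(275,157),(369,158),(363,296),(278,296)],52)); print(r)
print(-c['R'].T@c['t'],c['R'].round(2))
need([*r[0],20],r[1])
P=world(c,[(294,28),(398,40)],52);print(P,np.arctan2(*(P[1]-P[0])[[1,0]])+np.pi/2)
E
```

```text
(array([ 346.28964534, -271.63687182]), np.float64(-0.8036138554506365), np.float64(104.22805809066737), np.float64(65.0295687719734))
[ 395.00913369 -319.09115819  302.93308979] [[-0.71 -0.7  -0.  ]
 [-0.67  0.69  0.27]
 [-0.19  0.2  -0.96]]
at [ 346.5 -271.1  161. ] [ 3.1415e+00  7.0000e-04 -7.9360e-01] q [-0.76  0.03  2.11 -0.    0.99  1.6 ] F [-0.2  0.6  0. ] 1.85
shift [0.0008 0.0011 0.2819] turn [0.     0.0007 0.0095]
[[ 450.89227984 -353.50750452   52.        ]
 [ 399.26721025 -394.67466344   52.        ]] -0.8976270322493396
```

Call:
carry_out([
  [[0.001,0.001,0.08,0,0,0.009,1],[0,0,0.08,0,0,0,1],[0,0,0.06,0,0,0,1],[0,0,0.04,0,0,0,1],[0,0,0.022,0,0,0,1]],
], squeeze=40)

```text
clock: 2.35
ee_pos: [345.5, -270.8, 18.3]
tool_rot: [3.141, 0.004, -0.803]
wrist_force: [0.5, 0.2, -0.7]
grip_width: 85.2
finger_force: 0.0
```

Call:
carry_out([
  [[0,0,0,0,0,0,-0.5],[0,0,0,0,0,0,-0.5],[0,0,0,0,0,0,-0.5],[0,0,0,0,0,0,-0.5],[0,0,0,0,0,0,-0.5]],
])

```text
clock: 2.85
ee_pos: [347.2, -272.3, 20.9]
tool_rot: [-3.142, -0.001, -0.804]
wrist_force: [0.3, 0.2, -2.5]
grip_width: 65.3
finger_force: 45.3
```

```bash
python3 - <<'E'
from h import *
need([346,-271,150],-.8036)
im=arm.read_camera('wrist')[120:]; s=arm.read_camera('scene')[120:300,240:460]
cv2.imwrite('pics/g1.png',np.vstack([im[:,:],cv2.resize(s,(640,524))])[:600] if 0 else np.hstack([cv2.resize(im,(400,225)),cv2.resize(s,(400,327))[:225]]))
E
```

```text
at [ 347.2 -272.3   20.9] [-3.1415e+00 -1.4000e-03 -8.0380e-01] q [-0.76  0.3   2.18  0.    0.66  1.61] F [ 0.3  0.2 -2.5] 2.85
shift [-3.200e-03 -2.000e-04 -2.582e-01] turn [-0.0001 -0.0013 -0.0002]
```

View pics/g1.png

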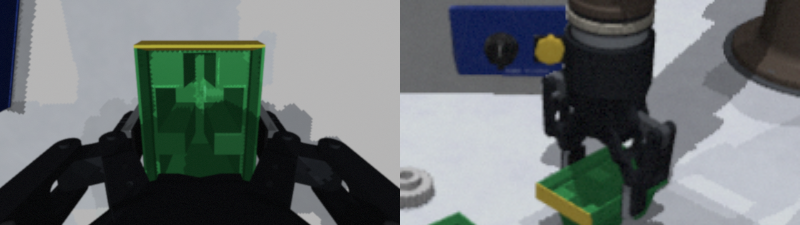

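The bin is held at 65.3 mm opening across mid-length. Next: lift, translate, then the half turn above the pin bin.

Call:
carry_out([
  [[0,0,-0.02,0,0,0,-0.5],[0,0,-0.05,0,0,0,-0.5],[0,0,-0.07,0,0,0,-0.5],[0,0,-0.07,0,0,0,-0.5],[0,0,-0.03,0,0,-0.1,-0.5]],
])

```text
clock: 3.45
ee_pos: [348.5, -273.6, 144.3]
tool_rot: [3.141, -0.007, -0.697]
wrist_force: [-0.4, -1.5, -1.6]
grip_width: 65.1
finger_force: 45.5
```

Call:
carry_out([
  [[0,0,0,0,0,-0.14,-0.5],[0,0,0,0,0,-0.14,-0.5],[0,0,0,0,0,-0.14,-0.5],[0,0,0,0,0,-0.14,-0.5],[0,0,0,0,0,-0.14,-0.5]],
])

```text
clock: 3.95
ee_pos: [346.7, -271.9, 140.9]
tool_rot: [3.141, -0.0, 0.04]
wrist_force: [0.2, -0.3, -2.4]
grip_width: 65.2
finger_force: 45.4
```

Call:
carry_out([
  [[0,0,0,0,0,-0.14,-0.5],[0,0,0,0,0,-0.14,-0.5],[0,0,0,0,0,-0.14,-0.5],[0,0,0,0,0,-0.14,-0.5],[0,0,0,0,0,-0.14,-0.5]],
])

```text
clock: 4.45
ee_pos: [346.7, -271.9, 140.9]
tool_rot: [3.141, -0.0, 0.773]
wrist_force: [0.4, 0.2, -1.5]
grip_width: 65.2
finger_force: 45.4
```

Call:
carry_out([
  [[0,0,0,0,0,-0.14,-0.5],[0,0,0,0,0,-0.14,-0.5],[0,0,0,0,0,-0.14,-0.5],[0,0,0,0,0,-0.14,-0.5],[0,0,0,0,0,-0.14,-0.5]],
])

```text
clock: 4.95
ee_pos: [346.7, -271.9, 140.9]
tool_rot: [3.141, 0.0, 1.506]
wrist_force: [0.7, -0.0, -1.5]
grip_width: 65.2
finger_force: 45.4
```

Call:
carry_out([
  [[0,0,0,0,0,-0.14,-0.5],[0,0,0,0,0,-0.14,-0.5],[0,0,0,0,0,-0.14,-0.5],[0,0,0,0,0,-0.14,-0.5],[0,0,0,0,0,-0.14,-0.5]],
])

```text
clock: 5.45
ee_pos: [346.6, -271.9, 140.9]
tool_rot: [3.142, 0.0, 2.239]
wrist_force: [-0.4, -0.3, -1.0]
grip_width: 65.4
finger_force: 45.4
```

```bash
python3 - <<'E'
from h import *
need([458.4,-414.2,135],np.pi-.898)
E
```

```text
at [ 346.6 -271.9  140.9] [3.1416e+00 3.0000e-04 2.2390e+00] q [-0.76  0.07  2.13 -0.    0.95 -1.43] F [-0.4 -0.3 -1. ] 5.45
shift [-0.3619 -0.0009  0.0119] turn [ 0.      0.0003 -0.0044]
```

Call:
carry_out([
  [[-0.062,0,0,0,0,-0.004,-0.5],[-0.08,0,0,0,0,0,-0.5],[-0.08,0,0,0,0,0,-0.5],[-0.08,0,0,0,0,0,-0.5],[-0.06,-0.001,0,0,0,0,-0.5]],
])

```text
clock: 5.95
ee_pos: [459.6, -416.6, 141.1]
tool_rot: [3.141, 0.002, 2.237]
wrist_force: [1.0, 0.7, -1.2]
grip_width: 65.4
finger_force: 45.4
```

Call:
carry_out([
  [[0,0,0,0,0,0,-0.5],[0,0,0.02,0,0,0,-0.5],[0,0,0,0,0,0,-0.5]],
])

```text
clock: 6.25
ee_pos: [456.1, -412.4, 128.1]
tool_rot: [-3.141, -0.006, 2.237]
wrist_force: [-1.2, 0.5, -2.6]
grip_width: 65.4
finger_force: 45.4
```

```bash
python3 - <<'E'
from h import *
need([458.4,-414.2,60],np.pi-.898)
s=arm.read_camera('scene')[150:330,170:370]; t=arm.read_camera('top')[150:330,330:530]
cv2.imwrite('pics/p1.png',np.hstack([cv2.resize(a,(400,360),interpolation=2) for a in (s,t)]))
E
```

```text
at [ 456.1 -412.4  128.1] [-3.1411 -0.0056  2.2373] q [-0.81  0.4   1.73  0.    1.01 -1.47] F [-1.2  0.5 -2.6] 6.25
shift [-0.0064  0.0014  0.1362] turn [-0.0004 -0.0053 -0.006 ]
```

View pics/p1.png

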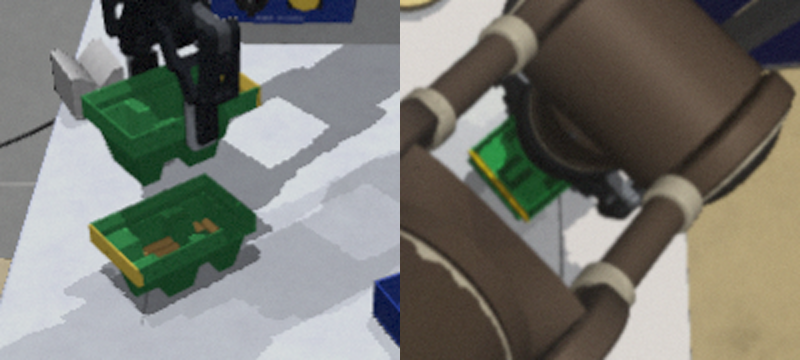

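The held bin is above the pin bin with yellow ends opposite (upper yellow at crop (250,90), lower at (115,255)). I'll compare the two bins' positions with the scene camera.

```bash
python3 - <<'E'
from h import *
c=arm.get_calibration('scene')
f=lambda p:np.array(p)/2+[170,150]
print(rect(world(c,f([(90,222),(143,285),(257,214),(207,175)]),52)))
P=world(c,f([(83,94),(133,136)]),159.2); print(P.mean(0), P.mean(0)[:2]+52*np.array([np.cos(2.24),np.sin(2.24)]), np.linalg.norm(P[1]-P[0]))
need([458.4,-414.2,72],np.pi-.898)
E
```

```text
(array([ 464.83152096, -414.664176  ]), np.float64(-0.8466166110298496), np.float64(105.25585761319294), np.float64(73.10174273053015))
[ 485.68577207 -452.10865573  159.2       ] [ 453.42696825 -411.32422763] 64.68653712277481
at [ 456.7 -412.9  129.2] [-3.1413 -0.0034  2.2374] q [-0.81  0.4   1.73  0.    1.01 -1.47] F [ 0.2  0.5 -2.2] 6.35
shift [-0.0045  0.001   0.1143] turn [-0.0003 -0.0033 -0.0059]
```

Call:
carry_out([
  [[0,0,0,0,0,-0.005,-0.5],[0,0,0.03,0,0,0,-0.5],[0,0,0.04,0,0,0,-0.5],[0,0,0.02,0,0,0,-0.5],[0,0,0,0,0,0,-0.5]],
])

```text
clock: 6.85
ee_pos: [456.5, -412.9, 82.5]
tool_rot: [-3.141, -0.005, 2.242]
wrist_force: [-0.3, 1.7, -2.0]
grip_width: 65.0
finger_force: 45.4
```

Call:
carry_out([
  [[0,0,0,0,0,0,-0.5],[0,0,0,0,0,0,-0.5]],
])

```text
clock: 7.05
ee_pos: [458.8, -415.3, 86.1]
tool_rot: [3.141, 0.002, 2.242]
wrist_force: [-0.7, -1.0, -1.5]
grip_width: 65.3
finger_force: 45.4
```

```bash
python3 - <<'E'
from h import *
need([459,-414.5,60],np.pi-.898)
s=arm.read_camera('scene')[180:330,190:340]; t=arm.read_camera('wrist')
cv2.imwrite('pics/p2.png',np.hstack([cv2.resize(s,(400,400),interpolation=2),cv2.resize(t[:,120:520],(333,400))]))
E
```

```text
at [ 458.8 -415.3   86.1] [3.1414e+00 1.8000e-03 2.2424e+00] q [-0.81  0.46  1.74  0.    0.93 -1.48] F [-0.7 -1.  -1.5] 7.05
shift [0.0011 0.0013 0.0522] turn [ 0.0002  0.0017 -0.0011]
```

View pics/p2.png

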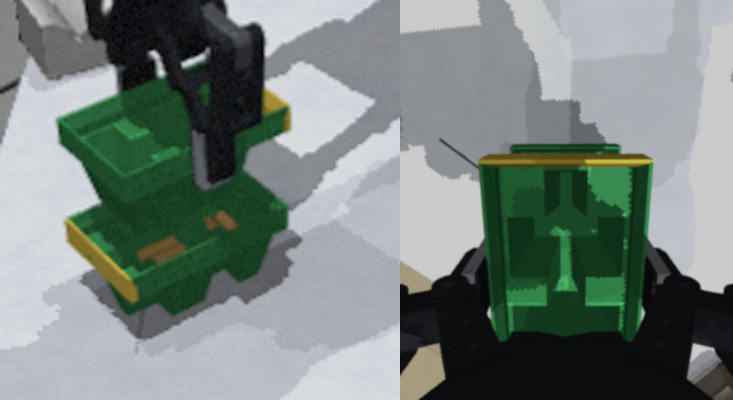

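The scene view shows the upper bin squarely over the lower one. In the wrist view the lower end rim (centre col ~565) lines up with the held yellow rim (~566), so I'll lower it.

Call:
carry_out([
  [[0,0,0.015,0,0,0,-0.5],[0,0,0.015,0,0,0,-0.5],[0,0,0.01,0,0,0,-0.5],[0,0,0.006,0,0,0,-0.5],[0,0,0,0,0,0,-0.5]],
])

```text
clock: 7.65
ee_pos: [457.6, -414.1, 61.2]
tool_rot: [-3.141, -0.002, 2.242]
wrist_force: [0.2, -0.1, -2.3]
grip_width: 65.0
finger_force: 45.4
```

Call:
carry_out([
  [[0,0,0.002,0,0,0,-0.5],[0,0,0.002,0,0,0,-0.5],[0,0,0.002,0,0,0,-0.5],[0,0,0,0,0,0,-0.5]],
])

```text
clock: 8.05
ee_pos: [458.2, -414.7, 59.3]
tool_rot: [3.142, 0.0, 2.242]
wrist_force: [-0.7, 1.0, -2.2]
grip_width: 65.6
finger_force: 45.4
```

Call:
carry_out([
  [[0,0,0.002,0,0,0,-0.5],[0,0,0,0,0,0,-0.5],[0,0,0,0,0,0,-0.5]],
])

```text
clock: 8.35
ee_pos: [458.3, -414.8, 58.4]
tool_rot: [3.142, 0.0, 2.242]
wrist_force: [0.6, -0.4, -0.9]
grip_width: 65.7
finger_force: 45.5
```

Call:
carry_out([
  [[0,0,0.002,0,0,0,-0.5],[0,0,0,0,0,0,-0.5],[0,0,0,0,0,0,-0.5]],
])

```text
clock: 8.65
ee_pos: [458.3, -414.8, 58.4]
tool_rot: [-3.142, 0.0, 2.242]
wrist_force: [-1.8, 1.7, 4.7]
grip_width: 64.7
finger_force: 46.2
```

Contact is at the expected ledge height (58.4 against 58.9 predicted). Releasing and backing off.

Call:
carry_out([
  [[0,0,0,0,0,0,0.7],[0,0,0,0,0,0,0.8],[0,0,0,0,0,0,1],[0,0,0,0,0,0,1],[0,0,0,0,0,0,1]],
])

```text
clock: 9.15
ee_pos: [458.1, -414.6, 57.1]
tool_rot: [-3.142, -0.0, 2.242]
wrist_force: [-0.0, -0.5, 0.0]
grip_width: 85.4
finger_force: 0.0
```

Call:
carry_out([
  [[0,0,-0.02,0,0,0,1],[0,0,-0.04,0,0,0,1],[0,0,-0.06,0,0,0,1],[0,0,-0.08,0,0,0,1],[0,0,-0.08,0,0,0,1]],
])

```text
clock: 9.65
ee_pos: [457.9, -414.4, 198.8]
tool_rot: [-3.142, -0.001, 2.242]
wrist_force: [1.2, 0.0, 0.4]
grip_width: 85.3
finger_force: 0.0
```

Call:
carry_out([
  [[0,0,-0.02,0,0,0,1],[0,0,0,0,0,0,1],[0,0,0,0,0,0,1]],
])

```text
clock: 9.95
ee_pos: [457.5, -414.1, 206.4]
tool_rot: [-3.141, -0.002, 2.242]
wrist_force: [1.2, 0.0, -0.3]
grip_width: 85.0
finger_force: 0.0
```

```bash
python3 - <<'E'
from h import *
s=arm.read_camera('scene')[180:330,190:340]; t=arm.read_camera('wrist')
cv2.imwrite('pics/f.png',np.hstack([cv2.resize(s,(400,400),interpolation=2),cv2.resize(t[:,120:520],(333,400))]))
E
```

```text
(no output)
```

View pics/f.png

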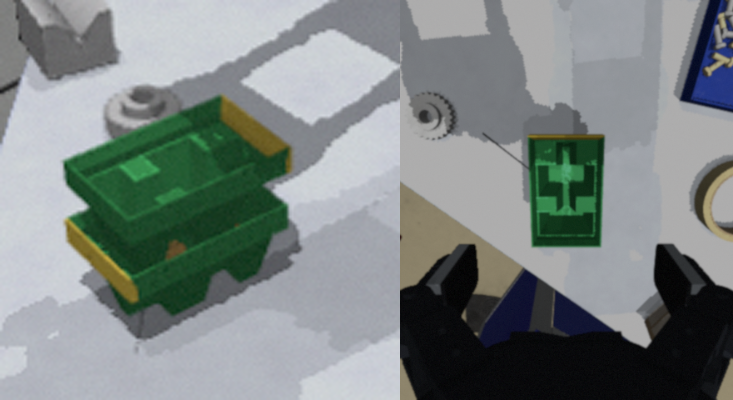

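The empty bin rests level on the lower one, with the yellow ends opposite at (255,130) and (100,260). The lower bin has not moved and the gripper is clear.

```bash
python3 -c "
from cell import arm
print(arm.job_done())"
```

```text
the job is handed in; nothing more can be done
None
```

Job handed in: the empty green bin is released and rests level on the pin bin's ledges, yellow ends opposite, and the pin bin and bolt tray were left where they stood.

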